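# Clip down the gasketed parts case crosswise

## Task

Close the four black clips of the grey parts case so that its lid beds evenly on the gasket: start with any corner, then do the clip at the diagonally opposite corner, then the remaining two. Press each clip down and in over the rim until it snaps home against the case, without forcing it, and do not shove the case about or disturb the other things on the bench.

Things in the scene. Friction and masses are not known exactly. Their poses are not given: they have to be found in the camera images.
- case: grey plastic parts case full of steel fasteners, about 6 kg, loose on the bench; 132 mm (its x) by 178 mm (its y) over the rim, 80 mm to the lid's top. Origin: centre of its underside; x to the far long side (away from the robot, turned less than 25 degrees), y to its left end, z up. A rolled bead, 8 mm thick, 57 mm above the bench, runs along both long sides, 62 mm from the middle.
- lid_top (a point): middle of the lid's top. The lid lies in place on a springy gasket and can sink and rock a few mm; nothing else holds it until the clips do
- clip_near_left (a joint): angle of the black clip at the near long side, left end: 0 = hanging straight down, snapped home; 1.57 = sticking straight out; at most 1.95. Stays where it is left. Its hook meets the rim bead at about 0.47; pressing on takes 8 to 14 N at the pad, most between 0.4 and 0.3 (more if the opposite corner is shut); past about 0.15 it snaps to 0 by itself, stopped before that it stays ajar
- clip_near_left_pad (a point): centre of the raised thumb pad on the outer face of the near left clip: when shut, 31 mm below and 11 mm outward of the hinge line; moves with the clip. The clip is a plate 42 mm wide, reaching 48 mm from its hinge line; the pad bends about 1 mm per 7 N. The outer face looks away from the case when shut, up when the clip sticks out level
- clip_near_left_pivot (a point): middle of the hinge pin of the near left clip, on the lid's edge: 73 mm above the bench, 62 mm from the case's middle toward its near side and 50 mm toward its left end. The hinge line runs along the case's y
- clip_near_right (a joint): angle of the black clip at the near long side, right end: 0 = hanging straight down, snapped home; 1.57 = sticking straight out; at most 1.95. Stays where it is left. Its hook meets the rim bead at about 0.47; pressing on takes 8 to 14 N at the pad, most between 0.4 and 0.3 (more if the opposite corner is shut); past about 0.15 it snaps to 0 by itself, stopped before that it stays ajar
- clip_near_right_pad (a point): centre of the raised thumb pad on the outer face of the near right clip: when shut, 31 mm below and 11 mm outward of the hinge line; moves with the clip. The clip is a plate 42 mm wide, reaching 48 mm from its hinge line; the pad bends about 1 mm per 7 N. The outer face looks away from the case when shut, up when the clip sticks out level
- clip_near_right_pivot (a point): middle of the hinge pin of the near right clip, on the lid's edge: 73 mm above the bench, 62 mm from the case's middle toward its near side and 50 mm toward its right end. The hinge line runs along the case's y
- clip_far_left (a joint): angle of the black clip at the far long side, left end: 0 = hanging straight down, snapped home; 1.57 = sticking straight out; at most 1.95. Stays where it is left. Its hook meets the rim bead at about 0.47; pressing on takes 8 to 14 N at the pad, most between 0.4 and 0.3 (more if the opposite corner is shut); past about 0.15 it snaps to 0 by itself, stopped before that it stays ajar
- clip_far_left_pad (a point): centre of the raised thumb pad on the outer face of the far left clip: when shut, 31 mm below and 11 mm outward of the hinge line; moves with the clip. The clip is a plate 42 mm wide, reaching 48 mm from its hinge line; the pad bends about 1 mm per 7 N. The outer face looks away from the case when shut, up when the clip sticks out level
- clip_far_left_pivot (a point): middle of the hinge pin of the far left clip, on the lid's edge: 73 mm above the bench, 62 mm from the case's middle toward its far side and 50 mm toward its left end. The hinge line runs along the case's y
- clip_far_right (a joint): angle of the black clip at the far long side, right end: 0 = hanging straight down, snapped home; 1.57 = sticking straight out; at most 1.95. Stays where it is left. Its hook meets the rim bead at about 0.47; pressing on takes 8 to 14 N at the pad, most between 0.4 and 0.3 (more if the opposite corner is shut); past about 0.15 it snaps to 0 by itself, stopped before that it stays ajar
- clip_far_right_pad (a point): centre of the raised thumb pad on the outer face of the far right clip: when shut, 31 mm below and 11 mm outward of the hinge line; moves with the clip. The clip is a plate 42 mm wide, reaching 48 mm from its hinge line; the pad bends about 1 mm per 7 N. The outer face looks away from the case when shut, up when the clip sticks out level
- clip_far_right_pivot (a point): middle of the hinge pin of the far right clip, on the lid's edge: 73 mm above the bench, 62 mm from the case's middle toward its far side and 50 mm toward its right end. The hinge line runs along the case's y
- chisel: a chisel with a yellow handle, 243 x 33 x 33 mm, lying in front of the case; to be left alone. Origin: centre of its underside
- wrench: an adjustable wrench, 198 x 45 x 13 mm, lying flat by the left end of the case; to be left alone. Origin: centre of its underside
- hammer: a hammer with a wooden handle, 292 x 108 x 38 mm, lying behind the case; to be left alone. Origin: centre of its underside
- bottle: a white plastic bottle, 65 mm thick, 200 mm high, standing behind the left end of the case; to be left alone. Origin: centre of its underside
- mug: a white mug, 82 mm thick, 94 mm high, standing to the right; to be left alone. Origin: centre of its underside

How it is judged:
By the outcome, as a careful person would: the job done as asked, in the order asked, and still so for the second after the job is handed in, with the robot touching nothing.
It also fails if it takes over 51 s, if anything falls off the work surface, if the arm or the gripper's body presses on something with over 40 N, if the wrist force passes 120 N, or if a joint passes its speed limit or range.

## Robot

A 6-joint arm with a two-finger parallel gripper is mounted at the origin on a cart in front of the work surface, level with it; the furniture and walls round the work are solid. World frame = base frame: x ahead of the robot, y to its left, z up, the work surface at z = 0. Lengths are in m, angles in rad, forces in N, time in s.
With the tool pointing down it reaches from about 0.375 to 0.9 m from the base axis. Payload 3.1 kg.
Tool frame: the origin (TCP) lies at the very end of the fingers, on their centre line; the grasp point (between the pads) lies 19 mm behind it (tcp_to_grasp is the distance from the TCP to the grasp point, in m); z points along the fingers, y is the line along which they close (so a half turn about z gives the same grasp; the last joint's range is limited). The gripper opens to 87 mm and grips with 3 to 60 N. Pads are 19 mm wide; open, the fingers measure 117 mm over their backs; the gripper's body (75 mm by 190 mm) begins 51 mm behind the grasp point.
Start: joints at [1.163, 0.527, 1.433, -0, 1.181, -0.178], TCP at [0.142, 0.609, 0.223] pointing down, gripper open.
Joint ranges: [-3.08, 3.08], [-0.75, 2.2], [0.22, 2.44], [-1.43, 4.57], [0, 2.65], [-2.85, 2.85]. Speed limits (rad/s): [2.79, 2.79, 3.14, 3.14, 3.14, 3.14].

## Interface

Orientations are given as a rotation vector (axis times angle).
In Python, from workcell import sense, capture, sign_off, tcp_to_grasp gives the robot as it stands.
- The arm moves only by the shell command python3 -m crank 'ROWS' [FORCE]. ROWS is text: rows parted by semicolons, each of 7 numbers parted by spaces: the shift along the world's x, y, z in m, then the turn, a rotation vector about the world's x, y, z in rad, then the opening, from 0 (shut) to 1 (fully open). A call has 1 to 12 rows; each row is the pose to reach, as a shift and turn from the pose commanded when the call began; what a row does not reach only later rows make up. A row lasts 1/10 s, in which the tool goes at most 50 mm and 8.59 degrees, less where a joint would pass 70% of its speed; a pose out of reach is approached as far as the arm can. A call with a gripper value outside its range is refused whole. The fingers move at their own pace and stop on an object; FORCE is the grip in N (left out, the last holds). Time passes only in rows, so rows that repeat a pose let the fingers close. It gives the time, the measured TCP pose, the force, the opening and the grip force at its end, in the units of the state.
- sense(): the state, without advancing time (a new reading comes with each control period).
- capture(name): name is "side" or "top"; returns a dict with "pixels" (420x560x3 uint8, red, green, blue), "depth" (420x560 float32, m along the optical axis (not along the pixel's ray), 0 where there is no reading), "intrinsics" (3x3 intrinsics, pixels), "R" (3x3) and "t" (3): a world point X has camera coordinates R X + t. Camera axes: x right, y down, z forward; pixel columns grow to the right and rows downward; lengths in m; the calibration is good to about 2 mm. A picture is of the moment at which its call begins.
- sign_off(): hands the job in; it is judged then, once.
The state is a dict: "time": time; "joints": joint angles; "qvel": joint speeds; "tau": joint torques, N m; "ee_pos": TCP position; "tool_rot": TCP orientation; "force": force on the tool from outside, world axes, zero at the start; "torque": the same for the moment, N m; "opening": opening from 0.0 (shut) to 1.0 (fully open); "gripper_force": force on a finger pad.
Only numpy, scipy, OpenCV 4.12 (cv2) and the standard library are available. Lean on these libraries where they do the work, as an engineer would, in place of code of your own. Each camera call takes 0.05 s, during which the arm holds its last target. There are 200 camera calls.

## Working session

There is one attempt and no reset: what is moved stays moved. The work goes in short steps, Python scripts to look and compute and a shell command to move; the robot and the scene stay as the last step left them, time stands still between calls to the robot, and variables do not carry over. Pictures are saved under pics/ and viewed, at most 10 in all, crops included, and the job is handed in when it is done.

```bash
mkdir -p pics; ls
python3 - <<'E'
from workcell import *
import cv2,numpy as np
print(sense(), tcp_to_grasp)
for n in("top","side"):
    c=capture(n); cv2.imwrite(f"pics/{n}0.png",c["pixels"][:,:,::-1]); np.savez(f"{n}0.npz",**c); print(n,c["intrinsics"].tolist(),c["R"].round(3).tolist(),c["t"])
E
```

```text
pics
{'time': 0.0, 'joints': array([ 1.16350966e+00,  5.28464942e-01,  1.43390627e+00, -3.47225833e-05,
        1.18141070e+00, -1.78480707e-01]), 'qvel': array([-0.00023928,  0.00126702, -0.00044372,  0.00034556,  0.00019063,
       -0.00041944]), 'tau': array([-2.06349447e-03, -4.40049219e+01, -1.76588041e+01,  6.32407400e-02,
        5.80551988e-02, -1.58690245e-04]), 'ee_pos': array([0.14142982, 0.60802603, 0.22157114]), 'tool_rot': array([-0.35853461, -3.12045966,  0.00330636]), 'force': array([ 0.69585487, -0.71699891,  0.62772994]), 'torque': array([ 0.02118313, -0.01469166,  0.06315656]), 'gripper_force': 0.0, 'opening': 0.9968976505123119} 0.0187
top [[507.6894144866114, 0.0, 288.9680817036074], [0.0, 507.6894144866114, 212.59755936992954], [0.0, 0.0, 1.0]] [[0.016, -1.0, 0.005], [-0.994, -0.017, -0.104], [0.104, -0.003, -0.995]] [0.2143591  0.49520227 1.11957383]
side [[410.74370036453905, 0.0, 278.21484844399333], [0.0, 410.74370036453905, 212.119198588855], [0.0, 0.0, 1.0]] [[-0.313, 0.95, -0.005], [0.687, 0.223, -0.692], [-0.656, -0.219, -0.722]] [-0.08327843 -0.32717393  1.30234733]
```

View pics/top0.png

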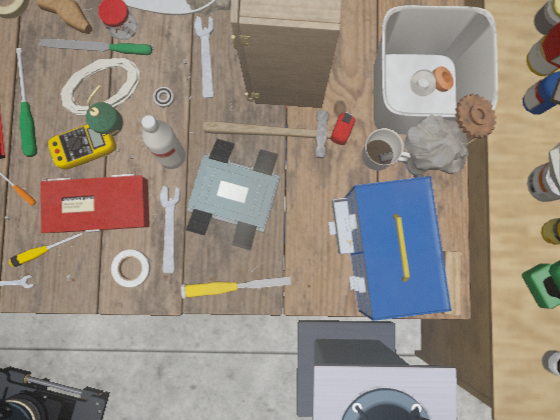

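View pics/side0.png

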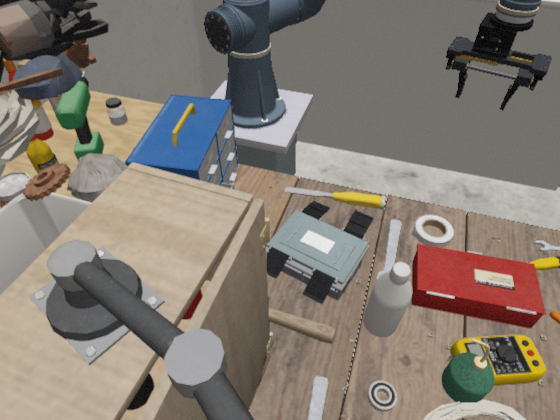

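The top view shows the case centred at about (233,191). Its clips are at (200,222) near left, (244,234) near right, (263,162) far right and (213,153) far left, all sticking out. The chisel is at (235,288), the hammer at (270,130) and the bottle at (163,143). The side view agrees with this.

```bash
cat > h.py <<'E'
import numpy as np,cv2
def cloud(c):
    K,R,t=c["intrinsics"],c["R"],c["t"]; d=c["depth"]; v,u=np.mgrid[:420,:560]
    P=np.stack([(u-K[0,2])/K[0,0]*d,(v-K[1,2])/K[1,1]*d,d],-1)
    return (P-t)@R
E
python3 - <<'E'
from h import *
res={}
for n in("top","side"):
    c=np.load(n+"0.npz"); X=cloud(c); px=c["pixels"].astype(int)
    near=np.hypot(X[...,0]-.65+0*X[...,0],X[...,1]-.1)<.25
    m=(c["depth"]>0)&(X[...,2]>.072)&(X[...,2]<.09)
    u0,v0=(233,191) if n=="top" else (317,245)
    print(n,X[v0,u0])
    ctr=X[v0,u0]
    m&=(np.hypot(X[...,0]-ctr[0],X[...,1]-ctr[1])<.12)&(px.sum(-1)>230)
    m=cv2.morphologyEx(m.astype(np.uint8),cv2.MORPH_OPEN,np.ones((5,5)))
    P=X[m>0]; print("rect",cv2.minAreaRect(P[:,:2].astype(np.float32)),"z",np.median(P[:,2]))
    dark=(px.max(-1)<75)&(c["depth"]>0)&(X[...,2]>.03)&(X[...,2]<.15)&(np.hypot(X[...,0]-ctr[0],X[...,1]-ctr[1])<.17)
    k,l,s,ce=cv2.connectedComponentsWithStats(dark.astype(np.uint8))
    for i in range(1,k):
        if s[i,4]>60:
            Q=X[l==i]; print(ce[i].round(),s[i,4],"mean",Q.mean(0).round(4),"zrange",np.percentile(Q[:,2],[3,97]).round(3))
    if n=="top":
        for nm,(u,v) in dict(chisel=(260,284),hammer=(260,130),bottle=(150,122),hhead=(322,135)).items(): print(nm,X[v,u].round(3))
E
```

```text
top [0.53079994 0.34429949 0.07853772]
rect ((0.5286781787872314, 0.352425754070282), (0.1567898690700531, 0.15134744346141815), 78.24809265136719) z 0.07696398986475957
[222. 151.] 299 mean [0.6217 0.3728 0.0683] zrange [0.056 0.079]
[198. 222.] 319 mean [0.4617 0.4155 0.0856] zrange [0.077 0.094]
chisel [0.331 0.285 0.013]
hammer [0.679 0.292 0.033]
bottle [0.646 0.496 0.198]
hhead [0.669 0.15  0.035]
side [0.53865337 0.34643335 0.0789353 ]
rect ((0.5294690132141113, 0.3455753028392792), (0.16954052448272705, 0.11750411242246628), 76.33319091796875) z 0.07657128007436323
[315. 210.] 263 mean [0.4379 0.3174 0.0723] zrange [0.063 0.078]
[358. 224.] 456 mean [0.4628 0.4138 0.0845] zrange [0.075 0.093]
[275. 262.] 433 mean [0.5972 0.2784 0.0705] zrange [0.061 0.078]
[319. 286.] 613 mean [0.6231 0.3719 0.0671] zrange [0.056 0.077]
```

```bash
cat >> h.py <<'E'
C=np.array([.530,.3456]); YAW=-.249
ex=np.array([np.cos(YAW),np.sin(YAW)]); ey=np.array([-ex[1],ex[0]])
SG=dict(nl=(-1,1),nr=(-1,-1),fl=(1,1),fr=(1,-1))
def way(clip,p,pts,off=.0095):
    "shifts (world, m) from TCP p that put the finger's inner bottom edge at (outward,height) mm from the hinge"
    s,l=SG[clip]
    for o,h in pts:
        xy=C+ex*s*(.062+o/1e3+off)+ey*l*.05
        print(o,h,np.round(np.r_[xy,.073+h/1e3]-p,4))
def oh(clip,p,off=.0095):
    s,l=SG[clip]; d=np.array(p[:2])-C
    return np.round([1e3*(s*(d@ex)-.062-off),1e3*(p[2]-.073),1e3*(l*(d@ey)-.05)],1)
E
python3 - <<'E'
from h import *; from workcell import sense
X=np.vstack([cloud(np.load(n+"0.npz")).reshape(-1,3) for n in("top","side")])
for y0 in np.arange(.1,.42,.04):
    m=(X[:,1]>y0)&(X[:,1]<y0+.04)&(X[:,2]>.11)&(X[:,2]<.6)&(X[:,0]>.5)&(X[:,0]<1.2)
    print(y0.round(2),m.sum(),np.percentile(X[m,0],1).round(3) if m.sum()>20 else None, X[m,2].max().round(2) if m.any() else None)
c=np.load("side0.npz");X=cloud(c);px=c["pixels"].astype(int)
for k,(s,l) in SG.items():
    d=X[...,:2]-C; a=s*(d@ex)-.062; b=l*(d@ey)-.05
    m=(a>.012)&(a<.06)&(abs(b)<.018)&(X[...,2]>.045)&(px.max(-1)<90)&(c["depth"]>0)
    i=np.argsort(a[m]); A=a[m][i];Z=X[...,2][m][i]
    print(k,m.sum(),[(round(1e3*np.median(q)),round(1e3*np.median(w))) for q,w in zip(np.array_split(A,7),np.array_split(Z,7))])
way("nl",sense()["ee_pos"],[(31,70),(31,30)])
E
```

```text
0.1 39 0.67 0.4
0.14 6853 0.743 0.41
0.18 10142 0.744 0.47
0.22 16095 0.747 0.47
0.26 13255 0.749 0.48
0.3 13740 0.749 0.49
0.34 3636 0.961 0.5
0.38 1335 0.979 0.5
nl 270 [(14, 82), (19, 85), (23, 86), (27, 88), (32, 90), (39, 91), (43, 92)]
nr 153 [(15, 74), (21, 72), (24, 72), (27, 72), (34, 70), (42, 66), (47, 64)]
fl 386 [(15, 70), (19, 68), (26, 68), (30, 64), (34, 62), (38, 58), (43, 56)]
fr 267 [(14, 72), (18, 70), (24, 72), (28, 69), (32, 67), (37, 65), (43, 62)]
31 70 [ 0.3015 -0.1888 -0.0787]
31 30 [ 0.3015 -0.1888 -0.1187]
```

```bash
python3 -m crank '0.04 -0.024 0 0 0 -0.02 0;0.08 -0.048 -0.01 0 0 -0.02 0;0.12 -0.072 -0.02 0 0 -0.02 0;0.16 -0.1 -0.03 0 0 -0.02 0;0.2 -0.125 -0.05 0 0 -0.02 0;0.24 -0.15 -0.06 0 0 -0.02 0;0.28 -0.175 -0.07 0 0 -0.02 0;0.302 -0.189 -0.079 0 0 -0.02 0;0.302 -0.189 -0.079 0 0 -0.02 0;0.302 -0.189 -0.079 0 0 -0.02 0' 30
python3 - <<'E'
from h import *; from workcell import *
s=sense();print(s,oh("nl",s["ee_pos"]))
c=capture("side"); cv2.imwrite("pics/a.png",cv2.resize(c["pixels"][130:330,230:460,::-1],None,fx=3,fy=3))
way("nl",s["ee_pos"],[(31,30),(31,-14),(24,-28),(19,-34),(13,-40)])
E
```

```text
time: 1.1
ee_pos: [0.4435, 0.4191, 0.1429]
tool_rot: [-0.392, -3.115, 0.001]
force: [1.0, -0.3, 0.1]
opening: 0.17
gripper_force: 0.0
{'time': 1.1, 'joints': array([ 5.73903985e-01,  6.05362284e-01,  1.54270831e+00,  6.87682326e-04,
        9.95501983e-01, -7.46653430e-01]), 'qvel': array([ 0.03696111, -0.01808328,  0.00558173,  0.00310031,  0.00111264,
       -0.00041076]), 'tau': array([-1.27540022e+00, -4.38738012e+01, -1.49270493e+01, -5.36933297e-02,
        2.86793645e-02, -9.48831526e-03]), 'ee_pos': array([0.44347964, 0.41909139, 0.14287111]), 'tool_rot': array([-3.92397768e-01, -3.11508849e+00,  1.30712052e-03]), 'force': array([ 1.02050034, -0.27515512,  0.08036522]), 'torque': array([ 0.00029859,  0.02913278, -0.04599425]), 'gripper_force': 0.0, 'opening': 0.17049878707473826} [30.5 69.9 -0.1]
31 30 [-0.0005  0.0002 -0.0399]
31 -14 [-0.0005  0.0002 -0.0839]
24 -28 [ 0.0063 -0.0015 -0.0979]
19 -34 [ 0.0111 -0.0027 -0.1039]
13 -40 [ 0.0169 -0.0042 -0.1099]
```

View pics/a.png

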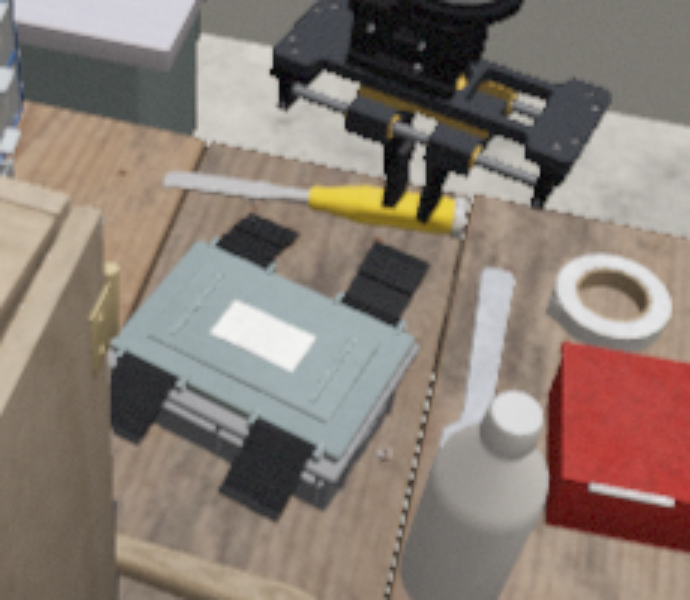

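The gripper body runs parallel to the case's long side, with the fingers (about (410,190) in the crop) above the near left clip at (385,285). Nothing is in the way, so I'm pressing down.

```bash
python3 -m crank '0 0 -0.02 0 0 0 0;0 0 -0.035 0 0 0 0;0 0 -0.045 0 0 0 0;0 0 -0.055 0 0 0 0;0 0 -0.065 0 0 0 0;0 0 -0.074 0 0 0 0;0 0 -0.084 0 0 0 0;0.003 -0.001 -0.091 0 0 0 0;0.006 -0.0015 -0.098 0 0 0 0;0.006 -0.0015 -0.098 0 0 0 0'
python3 -c "
from h import *; from workcell import *
s=sense();print(s['force'],s['joints'],oh('nl',s['ee_pos']))"
```

```text
time: 2.15
ee_pos: [0.4499, 0.4178, 0.0445]
tool_rot: [-0.391, -3.116, 0.001]
force: [0.5, 0.9, -0.1]
opening: 0.006
gripper_force: 0.0
[ 0.49683423  0.9127589  -0.14140004] [ 5.66566843e-01  7.51262934e-01  1.58647390e+00  2.85857777e-05
  8.05054677e-01 -7.54759676e-01] [ 23.9 -28.5   0.2]
```

```bash
python3 -m crank '0.002 -0.0005 -0.002 0 0 0 0;0.004 -0.001 -0.004 0 0 0 0;0.005 -0.0013 -0.005 0 0 0 0;0.006 -0.0015 -0.006 0 0 0 0;0.006 -0.0015 -0.006 0 0 0 0'
python3 - <<'E'
from h import *; from workcell import *
s=sense();print(s['force'],oh('nl',s['ee_pos']))
c=capture("side"); cv2.imwrite("pics/b.png",cv2.resize(c["pixels"][130:330,230:460,::-1],None,fx=3,fy=3))
E
```

```text
time: 2.65
ee_pos: [0.4565, 0.4168, 0.0396]
tool_rot: [0.389, 3.116, 0.001]
force: [-0.6, 0.9, -0.1]
opening: 0.005
gripper_force: 0.0
[-0.57771561  0.90328757 -0.06466264] [ 17.3 -33.4   0.9]
```

View pics/b.png

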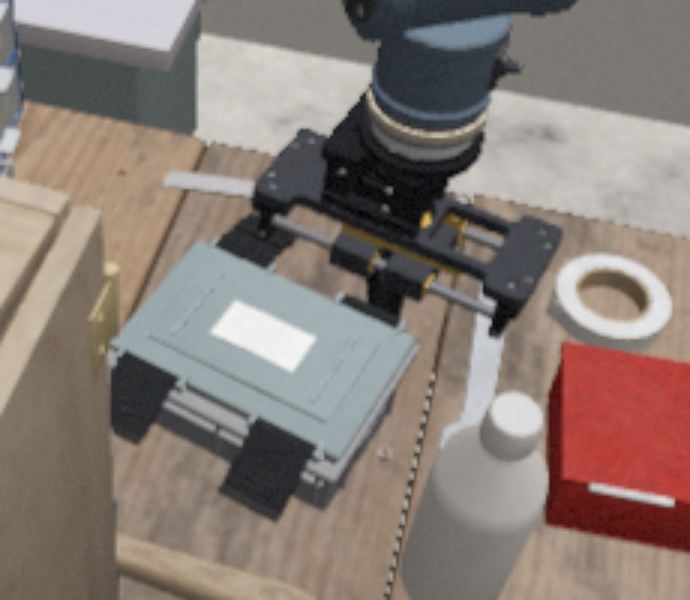

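The near left clip at (370,305) has swung down in front of the fingers, and nothing else has moved. I'll keep going inward in small steps and watch the force.

```bash
python3 -m crank '0.001 -0.0003 -0.001 0 0 0 0;0.002 -0.0005 -0.002 0 0 0 0;0.002 -0.0005 -0.002 0 0 0 0'; python3 -m crank '0.001 -0.0003 -0.001 0 0 0 0;0.002 -0.0005 -0.002 0 0 0 0;0.002 -0.0005 -0.002 0 0 0 0'
python3 -c "
from h import *; from workcell import *
s=sense();print(s['force'],oh('nl',s['ee_pos']))"
```

```text
time: 3.0
ee_pos: [0.458, 0.4162, 0.0374]
tool_rot: [0.39, 3.117, 0.0]
force: [0.0, 0.4, -0.5]
opening: 0.003
gripper_force: 0.0
time: 3.3
ee_pos: [0.4598, 0.4156, 0.0354]
tool_rot: [0.39, 3.117, -0.0]
force: [0.3, -0.6, -0.5]
opening: 0.005
gripper_force: 0.0
[ 0.28667138 -0.5621262  -0.49441048] [ 13.7 -37.6   0.6]
```

```bash
python3 -m crank '0.001 -0.0003 0 0 0 0 0;0.002 -0.0005 0 0 0 0 0;0.002 -0.0005 0 0 0 0 0'; python3 -m crank '0.001 -0.0003 0 0 0 0 0;0.002 -0.0005 0 0 0 0 0;0.002 -0.0005 0 0 0 0 0'
python3 -c "
from h import *; from workcell import *
s=sense();print(s['force'],oh('nl',s['ee_pos']))"
```

```text
time: 3.6
ee_pos: [0.4605, 0.4153, 0.0352]
tool_rot: [-0.39, -3.115, 0.001]
force: [-3.4, 2.5, -0.9]
opening: 0.002
gripper_force: 2.1
time: 3.9
ee_pos: [0.4607, 0.4151, 0.035]
tool_rot: [-0.39, -3.112, 0.001]
force: [-6.9, 4.5, 0.2]
opening: -0.002
gripper_force: 4.0
[-6.9459148   4.47068959  0.19487724] [ 12.8 -38.    0.3]
```

Run:
```python
from h import *; from workcell import *
s=sense();print(s['force'],s['torque'])
c=capture("side"); cv2.imwrite("pics/c.png",cv2.resize(c["pixels"][170:270,290:420,::-1],None,fx=6,fy=6,interpolation=cv2.INTER_CUBIC))
X=cloud(c);px=c["pixels"].astype(int);ctr=C
m=(c["depth"]>0)&(X[...,2]>.072)&(X[...,2]<.09)&(np.hypot(X[...,0]-C[0],X[...,1]-C[1])<.12)&(px.sum(-1)>230)
m=cv2.morphologyEx(m.astype(np.uint8),cv2.MORPH_OPEN,np.ones((5,5)))
print(cv2.minAreaRect(X[m>0][:,:2].astype(np.float32)))
```

```text
[-6.9459148   4.47068959  0.19487724] [0.69074088 1.17104582 0.02533917]
((0.5303134322166443, 0.34458309412002563), (0.17024050652980804, 0.11928049474954605), 76.48217010498047)
```

View pics/c.png

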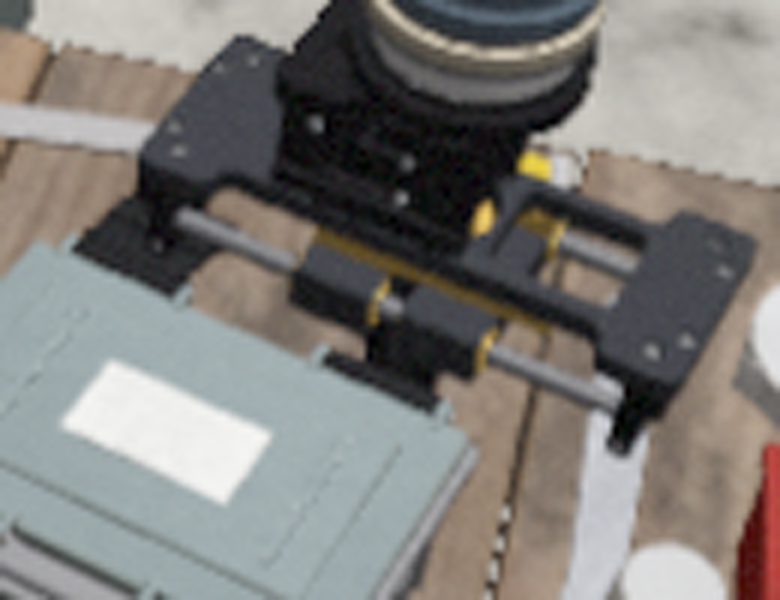

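The view shows the gripper body clear of the lid, with the fingers at about (385,345) against the nearly shut clip at (390,375). The case has not moved, so I'll press on gently.

```bash
for i in 1 2; do :; done; python3 -m crank '0.001 -0.0003 0 0 0 0 0;0.002 -0.0005 0 0 0 0 0;0.002 -0.0005 0 0 0 0 0'; python3 -m crank '0.001 -0.0003 0 0 0 0 0;0.002 -0.0005 0 0 0 0 0;0.002 -0.0005 0 0 0 0 0'
python3 -c "
from h import *; from workcell import *
s=sense();print(s['force'],s['torque'],oh('nl',s['ee_pos']))"
```

```text
time: 4.25
ee_pos: [0.461, 0.415, 0.0348]
tool_rot: [-0.39, -3.109, 0.002]
force: [-9.9, 6.7, 0.6]
opening: 0.006
gripper_force: 5.6
time: 4.55
ee_pos: [0.4613, 0.4149, 0.0345]
tool_rot: [-0.391, -3.106, 0.002]
force: [-12.0, 9.2, 0.3]
opening: 0.004
gripper_force: 7.3
[-12.00201807   9.16004746   0.31748125] [1.45333828 2.08511042 0.04440426] [ 12.1 -38.5   0.2]
```

The force is climbing at the pad's own stiffness with almost no travel, so the clip may already be shut. I'll back off, lift and look.

```bash
python3 -m crank '-0.008 0.002 0 0 0 0 0;-0.02 0.005 0 0 0 0 0;-0.04 0.01 0 0 0 0 0;-0.04 0.01 0.04 0 0 0 0;-0.04 0.01 0.08 0 0 0 0;-0.04 0.01 0.12 0 0 0 0;-0.04 0.01 0.12 0 0 0 0'
python3 - <<'E'
from h import *; from workcell import *
s=sense();print(s['force'],s['ee_pos'])
c=capture("side"); cv2.imwrite("pics/d.png",cv2.resize(c["pixels"][170:270,260:390,::-1],None,fx=6,fy=6,interpolation=cv2.INTER_CUBIC))
X=cloud(c);px=c["pixels"].astype(int)
m=(c["depth"]>0)&(X[...,2]>.072)&(X[...,2]<.09)&(np.hypot(X[...,0]-C[0],X[...,1]-C[1])<.12)&(px.sum(-1)>230)
m=cv2.morphologyEx(m.astype(np.uint8),cv2.MORPH_OPEN,np.ones((5,5)))
print(cv2.minAreaRect(X[m>0][:,:2].astype(np.float32)))
for k,(sx,l) in SG.items():
    d=X[...,:2]-C; a=sx*(d@ex)-.062; b=l*(d@ey)-.05
    m=(a>-.01)&(a<.06)&(abs(b)<.018)&(X[...,2]>.02)&(px.max(-1)<90)&(c["depth"]>0)
    i=np.argsort(a[m]); A=a[m][i];Z=X[...,2][m][i]
    print(k,m.sum(),[(round(1e3*np.median(q)),round(1e3*np.median(w))) for q,w in zip(np.array_split(A,7),np.array_split(Z,7))] if m.sum() else 0)
E
```

```text
time: 5.25
ee_pos: [0.4303, 0.4262, 0.1616]
tool_rot: [0.388, 3.108, 0.013]
force: [1.0, 1.1, -0.0]
opening: 0.004
gripper_force: 0.0
[ 1.03116166  1.07713304 -0.01044407] [0.43034798 0.42621038 0.16162479]
((0.5306037664413452, 0.3446144163608551), (0.1703742891550064, 0.12031926959753036), 75.235107421875)
nl 3068 [(-6, 463), (11, 455), (20, 339), (23, 392), (26, 393), (32, 281), (44, 209)]
nr 375 [(0, 76), (10, 76), (19, 259), (24, 73), (32, 71), (45, 66), (57, 468)]
fl 551 [(0, 76), (8, 74), (15, 70), (23, 68), (29, 65), (35, 61), (42, 57)]
fr 408 [(-2, 76), (6, 75), (12, 73), (18, 71), (27, 70), (33, 66), (41, 62)]
```

View pics/d.png

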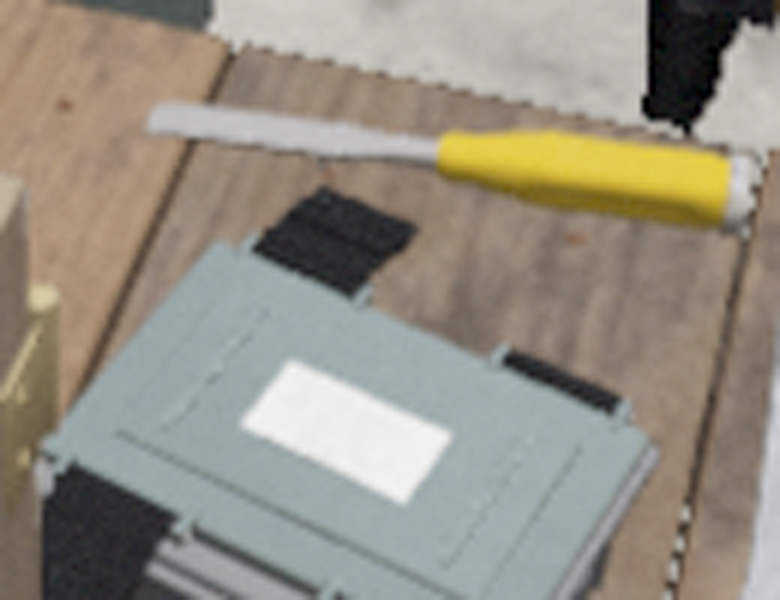

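The near left clip, at (565,380) in the crop, now shows only its top edge, so it is down. I'll measure its angle properly from above once the arm is out of the way.

```bash
python3 -m crank '0.03 -0.025 0 0 0 0 0;0.06 -0.05 0 0 0 0 0;0.095 -0.08 0 0 0 0 0;0.13 -0.105 0 0 0 0 0;0.16 -0.13 0 0 0 0 0;0.188 -0.155 0 0 0 0 0;0.188 -0.155 0 0 0 0 0'
python3 - <<'E'
from h import *; from workcell import *
s=sense();print(s['force'],oh("fr",s['ee_pos']))
way("fr",s['ee_pos'],[(31,70)])
c=capture("top"); cv2.imwrite("pics/e.png",cv2.resize(c["pixels"][140:260,170:290,::-1],None,fx=5,fy=5,interpolation=cv2.INTER_CUBIC))
for n,c in(("top",c),("side",capture("side"))):
  X=cloud(c);px=c["pixels"].astype(int)
  for k in("nl","nr"):
    sx,l=SG[k]; d=X[...,:2]-C; a=sx*(d@ex)-.062; b=l*(d@ey)-.05
    m=(a>-.01)&(a<.06)&(abs(b)<.018)&(X[...,2]>.02)&(X[...,2]<.1)&(px.max(-1)<90)&(c["depth"]>0)
    i=np.argsort(a[m]); A=a[m][i];Z=X[...,2][m][i]
    print(n,k,m.sum(),[(round(1e3*np.median(q)),round(1e3*np.median(w))) for q,w in zip(np.array_split(A,7),np.array_split(Z,7))] if m.sum() else 0)
E
```

```text
time: 6.0
ee_pos: [0.6189, 0.2646, 0.1537]
tool_rot: [0.398, 3.115, -0.003]
force: [0.1, 0.2, 0.1]
opening: 0.007
gripper_force: 0.0
[0.1157225  0.19598286 0.11000922] [34.6 80.7  6.6]
31 70 [-0.0019  0.0073 -0.0107]
top nl 111 [(-2, 77), (0, 76), (2, 76), (4, 73), (6, 71), (7, 53), (11, 43)]
top nr 12 [(35, 68), (37, 66), (39, 66), (41, 66), (42, 67), (42, 64), (43, 61)]
side nl 55 [(-3, 75), (-2, 76), (-1, 76), (-1, 75), (0, 76), (1, 76), (3, 75)]
side nr 8 [(40, 67), (45, 65), (46, 63), (47, 67), (48, 62), (49, 65), (49, 63)]
```

View pics/e.png

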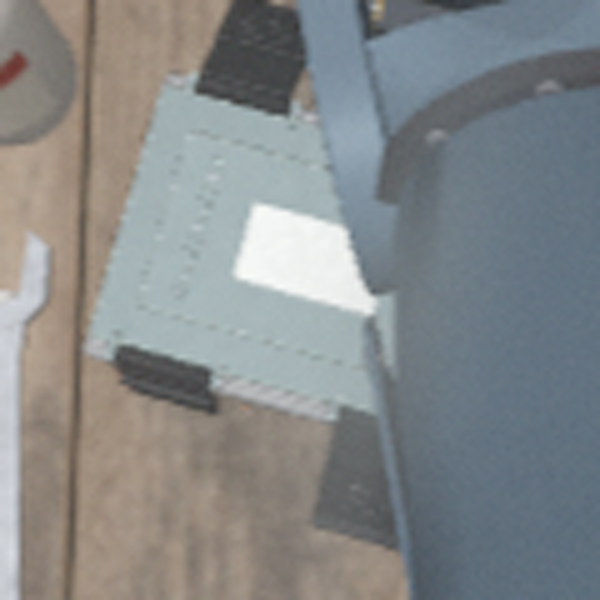

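Seen from above, the pad sits 11 mm out at z = 43 mm, so near left is snapped home. Far right is next.

```bash
python3 -m crank '-0.002 0.007 -0.011 0 0 0 0;-0.002 0.007 -0.03 0 0 0 0;-0.002 0.007 -0.05 0 0 0 0;-0.002 0.007 -0.06 0 0 0 0;-0.002 0.007 -0.07 0 0 0 0;-0.002 0.007 -0.08 0 0 0 0;-0.002 0.007 -0.088 0 0 0 0;-0.002 0.007 -0.095 0 0 0 0;-0.005 0.008 -0.102 0 0 0 0;-0.009 0.009 -0.109 0 0 0 0;-0.009 0.009 -0.109 0 0 0 0'
python3 -c "
from h import *; from workcell import *
s=sense();print(s['force'],oh('fr',s['ee_pos']))"
```

```text
time: 7.2
ee_pos: [0.6061, 0.2778, 0.0459]
tool_rot: [-0.39, -3.117, 0.0]
force: [0.2, 0.6, -0.3]
opening: 0.004
gripper_force: 0.0
[ 0.16350411  0.64548462 -0.25690107] [ 19.  -27.1  -3.1]
```

```bash
M='python3 -m crank'; python3 -m crank '-0.001 0 -0.001 0 0 0 0;-0.002 0 -0.002 0 0 0 0' | tail -5; python3 -m crank '-0.001 0 -0.001 0 0 0 0;-0.002 0 -0.002 0 0 0 0' | grep -E "ee|^force"; python3 -m crank '-0.001 0 -0.001 0 0 0 0;-0.002 0 -0.002 0 0 0 0' | grep -E "ee|^force"; python3 -c "
from h import *; from workcell import *
s=sense();print(s['force'],oh('fr',s['ee_pos']))"
```

```text
ee_pos: [0.6049, 0.2777, 0.0448]
tool_rot: [0.39, 3.117, 0.0]
force: [1.2, 0.4, 1.6]
opening: 0.007
gripper_force: 0.6
ee_pos: [0.6041, 0.2778, 0.0433]
force: [1.7, -0.6, 0.8]
ee_pos: [0.6008, 0.2777, 0.0406]
force: [1.5, -0.5, 0.8]
[ 1.51993462 -0.48988158  0.83633092] [ 13.8 -32.4  -1.7]
```

```bash
python3 -m crank '-0.001 0 -0.001 0 0 0 0;-0.002 0 -0.002 0 0 0 0' | grep -E "ee|^force"; python3 -m crank '-0.001 0 -0.001 0 0 0 0;-0.002 0 -0.002 0 0 0 0' | grep -E "ee|^force"; python3 -c "
from h import *; from workcell import *
s=sense();print(s['force'],oh('fr',s['ee_pos']))"
```

```text
ee_pos: [0.5978, 0.2775, 0.038]
force: [1.9, -0.8, 0.9]
ee_pos: [0.5977, 0.2776, 0.0368]
force: [3.9, -1.1, 2.8]
[ 3.8850223  -1.09693725  2.77713601] [ 10.8 -36.2  -0.8]
```

```bash
python3 -m crank '0.01 -0.0025 0 0 0 0 0;0.025 -0.006 0 0 0 0 0;0.04 -0.01 0 0 0 0 0;0.04 -0.01 0.04 0 0 0 0;0.04 -0.01 0.08 0 0 0 0;0.04 -0.01 0.11 0 0 0 0;0.04 -0.01 0.11 0 0 0 0'|tail -4
cat >> h.py <<'E'
def angles(c,ks):
  X=cloud(c);px=c["pixels"].astype(int)
  for k in ks:
    sx,l=SG[k]; d=X[...,:2]-C; a=sx*(d@ex)-.062; b=l*(d@ey)-.05
    m=(a>-.01)&(a<.06)&(abs(b)<.018)&(X[...,2]>.02)&(X[...,2]<.1)&(px.max(-1)<90)&(c["depth"]>0)
    i=np.argsort(X[...,2][m]); A=a[m][i];Z=X[...,2][m][i]
    print(k,m.sum(),[(round(1e3*np.median(q)),round(1e3*np.median(w))) for q,w in zip(np.array_split(A,7),np.array_split(Z,7))] if m.sum()>7 else 0)
E
python3 - <<'E'
from h import *; from workcell import *
s=sense();print(s['ee_pos'],s['force'])
angles(capture("side"),SG); angles(capture("top"),SG)
E
```

```text
tool_rot: [0.389, 3.109, 0.005]
force: [0.0, 0.8, 0.1]
opening: 0.008
gripper_force: 0.0
[0.64006837 0.26838579 0.15182093] [0.02462594 0.81466841 0.12877822]
nl 55 [(-2, 74), (-2, 75), (-2, 76), (-1, 76), (0, 76), (0, 77), (-1, 78)]
nr 135 [(47, 64), (41, 66), (35, 69), (27, 71), (23, 72), (25, 73), (23, 74)]
fl 552 [(41, 56), (36, 60), (30, 64), (21, 68), (15, 70), (9, 74), (2, 76)]
fr 336 [(9, 30), (10, 41), (9, 50), (6, 56), (5, 65), (3, 72), (0, 76)]
nl 108 [(11, 43), (8, 53), (6, 71), (3, 73), (2, 75), (0, 76), (0, 78)]
nr 17 [(43, 62), (39, 64), (36, 66), (41, 66), (38, 68), (35, 70), (33, 71)]
fl 332 [(41, 58), (34, 62), (22, 67), (23, 69), (11, 72), (3, 75), (3, 78)]
fr 0 0
```

Run:
```python
from h import *; from workcell import *
c=capture("side"); cv2.imwrite("pics/f.png",cv2.resize(c["pixels"][220:300,240:345,::-1],None,fx=7,fy=7,interpolation=cv2.INTER_CUBIC))
X=cloud(c);d=X[...,:2]-C;a=1e3*(d@ex-.062);b=1e3*(-(d@ey)-.05);Z=1e3*X[...,2]
for z in range(24,80,5):
    print(z,[(bb,round(np.median(a[m]),1),m.sum()) for bb in range(-20,24,8) if (m:=(abs(Z-z)<2.5)&(abs(b-bb)<4)&(a>-10)&(a<40)&(c["depth"]>0)).sum()>2])
```

```text
24 [(-20, np.float64(-8.5), np.int64(3)), (-12, np.float64(10.0), np.int64(4)), (-4, np.float64(9.6), np.int64(3)), (4, np.float64(10.0), np.int64(3)), (12, np.float64(9.6), np.int64(3))]
29 [(-20, np.float64(9.8), np.int64(6)), (-12, np.float64(9.5), np.int64(5)), (-4, np.float64(9.2), np.int64(5)), (4, np.float64(9.4), np.int64(8)), (12, np.float64(8.5), np.int64(5)), (20, np.float64(9.4), np.int64(4))]
34 [(-20, np.float64(-4.8), np.int64(12)), (-12, np.float64(9.0), np.int64(7)), (-4, np.float64(9.5), np.int64(4)), (12, np.float64(9.6), np.int64(5)), (20, np.float64(9.3), np.int64(3))]
39 [(-20, np.float64(6.4), np.int64(6)), (-12, np.float64(9.3), np.int64(8)), (-4, np.float64(9.1), np.int64(6)), (4, np.float64(9.8), np.int64(6)), (12, np.float64(9.3), np.int64(4)), (20, np.float64(9.2), np.int64(4))]
44 [(-20, np.float64(9.1), np.int64(4)), (-12, np.float64(9.1), np.int64(3)), (-4, np.float64(9.2), np.int64(4)), (4, np.float64(9.4), np.int64(5)), (12, np.float64(9.6), np.int64(6)), (20, np.float64(9.5), np.int64(3))]
49 [(-20, np.float64(6.9), np.int64(7)), (-12, np.float64(9.0
[... 695 characters left out ...]
oat64(5.0), np.int64(6)), (4, np.float64(5.7), np.int64(6)), (12, np.float64(5.4), np.int64(9))]
69 [(-20, np.float64(2.6), np.int64(7)), (-12, np.float64(5.4), np.int64(9)), (-4, np.float64(4.7), np.int64(4)), (4, np.float64(5.5), np.int64(6)), (12, np.float64(4.5), np.int64(6)), (20, np.float64(4.3), np.int64(7))]
74 [(-20, np.float64(0.3), np.int64(18)), (-12, np.float64(-1.0), np.int64(20)), (-4, np.float64(-0.0), np.int64(24)), (4, np.float64(-0.8), np.int64(18)), (12, np.float64(0.1), np.int64(22)), (20, np.float64(-1.7), np.int64(24))]
79 [(-12, np.float64(-0.9), np.int64(5)), (-4, np.float64(-0.7), np.int64(4)), (4, np.float64(-0.0), np.int64(6)), (12, np.float64(-2.1), np.int64(3))]
```

View pics/f.png

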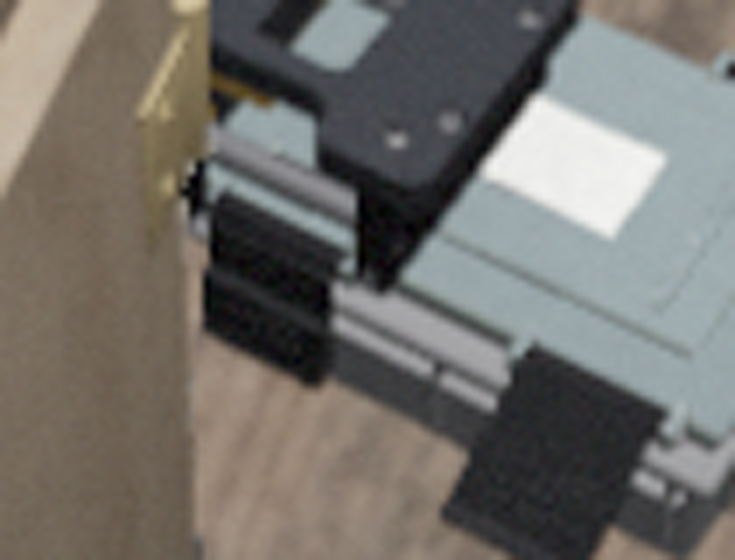

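Far right is vertical: its pad face is constant at 9.3 mm from z = 29 to 44 mm, so it is shut. The view agrees, with the shut clip at (270,290) and far left still out at (560,450). For far left I'll turn the tool by -36° so the gripper body passes between the bottle and the cabinet.

```bash
sed -i 's/^C=.*/C=np.array([.5292,.3458]); YAW=-.249/' h.py; python3 -c "
from h import *; from workcell import *
s=sense();print(s['tool_rot']);way('fl',s['ee_pos'],[(31,75)],.0165)
c=np.load('top0.npz');X=cloud(c);px=c['pixels'].astype(int)
m=(X[...,2]>.1)&(X[...,2]<.22)&(X[...,0]>.5)&(X[...,0]<.72)&(X[...,1]>.42)&(X[...,1]<.56)
for z in(.1,.13,.16,.19): 
  q=X[m&(abs(X[...,2]-z)<.015)]; print(z,len(q),q[:,:2].min(0).round(3),q[:,:2].max(0).round(3)) if len(q) else 0"
```

```text
[-3.89736117e-01 -3.11482008e+00  1.27527051e-03]
31 75 [0.0118 0.0999 0.0024]
0.1 109 [0.602 0.468] [0.651 0.527]
0.13 309 [0.605 0.468] [0.668 0.53 ]
0.16 364 [0.611 0.474] [0.663 0.526]
0.19 228 [0.631 0.487] [0.661 0.515]
```

```bash
python3 -m crank '0 0 0.005 0 0 -0.14 0;0 0.01 0.005 0 0 -0.28 0;0.003 0.03 0.005 0 0 -0.42 0;0.006 0.05 0.005 0 0 -0.56 0;0.009 0.075 0.004 0 0 -0.62 0;0.012 0.1 0.003 0 0 -0.62 0;0.012 0.1 0.003 0 0 -0.62 0;0.012 0.1 0.003 0 0 -0.62 0'
python3 -c "
from h import *; from workcell import *
from scipy.spatial.transform import Rotation as R
s=sense();print(oh('fl',s['ee_pos'],.0165),R.from_rotvec(s['tool_rot']).as_matrix()[:,1])
way('fl',s['ee_pos'],[(31,30),(31,-14),(25,-26)],.0165)"
```

```text
time: 9.85
ee_pos: [0.6472, 0.3674, 0.147]
tool_rot: [-1.319, -2.848, 0.006]
force: [-0.5, -0.4, 0.0]
opening: 0.007
gripper_force: 0.0
[30.6 74.   0. ] [ 0.7627254   0.64670524 -0.00472192]
31 30 [ 0.0004 -0.0001 -0.044 ]
31 -14 [ 0.0004 -0.0001 -0.088 ]
25 -26 [-0.0054  0.0014 -0.1   ]
```

```bash
python3 -m crank '0 0 -0.02 0 0 0 0;0 0 -0.04 0 0 0 0;0 0 -0.054 0 0 0 0;0 0 -0.063 0 0 0 0;0 0 -0.072 0 0 0 0;0 0 -0.08 0 0 0 0;0 0 -0.088 0 0 0 0;-0.003 0.0007 -0.094 0 0 0 0;-0.0055 0.0014 -0.1 0 0 0 0;-0.0055 0.0014 -0.1 0 0 0 0' 
python3 -c "
from h import *; from workcell import *
s=sense();print(s['force'],oh('fl',s['ee_pos'],.0165))"; python3 -m crank '-0.001 0 -0.001 0 0 0 0;-0.002 0.0005 -0.002 0 0 0 0;-0.003 0.0007 -0.003 0 0 0 0' | grep -E "ee|^force"; python3 -m crank '-0.001 0 -0.001 0 0 0 0;-0.002 0.0005 -0.002 0 0 0 0;-0.003 0.0007 -0.003 0 0 0 0' | grep -E "ee|^force"
python3 -c "
from h import *; from workcell import *
s=sense();print(s['force'],oh('fl',s['ee_pos'],.0165))"
```

```text
time: 10.85
ee_pos: [0.642, 0.3691, 0.0486]
tool_rot: [-1.321, -2.849, 0.002]
force: [-0.0, 0.2, 0.1]
opening: 0.005
gripper_force: 0.0
[-0.02515008  0.17564762  0.06240795] [ 25.1 -24.4   0.4]
ee_pos: [0.6404, 0.3699, 0.0469]
force: [0.6, 0.1, 0.4]
ee_pos: [0.6376, 0.3705, 0.0438]
force: [1.1, -1.2, 0.8]
[ 1.12422321 -1.24129984  0.83872362] [ 20.5 -29.2   0.7]
```

```bash
for i in 1; do :; done; python3 -m crank '-0.001 0 -0.001 0 0 0 0;-0.002 0.0005 -0.002 0 0 0 0' | grep -E "ee|^force"; python3 -m crank '-0.001 0 -0.001 0 0 0 0;-0.002 0.0005 -0.002 0 0 0 0' | grep -E "ee|^force";  python3 -m crank '-0.001 0 -0.001 0 0 0 0;-0.002 0.0005 -0.002 0 0 0 0' | grep -E "ee|^force"; python3 -m crank '-0.001 0 -0.0005 0 0 0 0;-0.002 0.0005 -0.001 0 0 0 0' | grep -E "ee|^force"
python3 -c "
from h import *; from workcell import *
s=sense();print(s['force'],oh('fl',s['ee_pos'],.0165))"
```

```text
ee_pos: [0.6359, 0.371, 0.042]
force: [1.4, -0.6, 2.2]
ee_pos: [0.634, 0.3715, 0.04]
force: [3.1, -0.7, 2.4]
ee_pos: [0.6313, 0.3721, 0.0376]
force: [2.9, -1.3, 1.9]
ee_pos: [0.6283, 0.3724, 0.0359]
force: [0.0, 0.4, -0.6]
[ 0.00206033  0.38774882 -0.59434445] [ 11.  -37.1   0.2]
```

The force rose and then dropped to zero, which suggests it snapped. I'll back off and check.

```bash
python3 -m crank '0.01 -0.0025 0 0 0 0 0;0.025 -0.006 0 0 0 0 0;0.03 -0.008 0 0 0 0 0;0.03 -0.008 0.04 0 0 0 0;0.03 -0.008 0.08 0 0 0 0;0.03 -0.008 0.115 0 0 0 0;0.03 -0.008 0.115 0 0 0 0'|tail -4
cat >> h.py <<'E'
def face(c,k):
    sx,l=SG[k];X=cloud(c);d=X[...,:2]-C;a=1e3*(sx*(d@ex)-.062);b=1e3*(l*(d@ey)-.05);Z=1e3*X[...,2]
    for z in range(24,80,5):
        m=(abs(Z-z)<2.5)&(abs(b)<18)&(a>-10)&(a<50)&(c["depth"]>0)
        if m.sum()>2: print(k,z,np.percentile(a[m],[25,50,75]).round(1),m.sum())
E
python3 - <<'E'
from h import *; from workcell import *
c=capture("side");face(c,"fl");print(sense()["ee_pos"])
way("nr",sense()["ee_pos"],[(31,78)])
E
```

```text
tool_rot: [1.319, 2.842, 0.013]
force: [0.7, 0.1, 0.7]
opening: 0.001
gripper_force: 0.0
fl 24 [10.7 11.2 11.4] 7
fl 29 [10.1 10.6 11. ] 9
fl 34 [10.9 11.  11.5] 6
fl 39 [10.4 11.  11.2] 6
fl 44 [10.5 10.8 11.1] 3
fl 49 [ 9.8 10.4 11.2] 7
[0.66110565 0.36510533 0.15530575]
31 78 [-0.2436 -0.0425 -0.0043]
```

Far left is shut, vertical at 11 mm. Near right is the last one.

```bash
python3 -m crank '-0.03 -0.005 0 0 0 0 0;-0.065 -0.012 0 0 0 0.1 0;-0.1 -0.018 0 0 0 0.23 0;-0.135 -0.024 0 0 0 0.36 0;-0.17 -0.03 0 0 0 0.49 0;-0.205 -0.036 0 0 0 0.62 0;-0.23 -0.04 0 0 0 0.62 0;-0.244 -0.0425 -0.004 0 0 0.62 0;-0.244 -0.0425 -0.004 0 0 0.62 0;-0.244 -0.0425 -0.004 0 0 0.62 0'
python3 -c "
from h import *; from workcell import *
from scipy.spatial.transform import Rotation as R
s=sense();print(oh('nr',s['ee_pos']),R.from_rotvec(s['tool_rot']).as_matrix()[:,1])
way('nr',s['ee_pos'],[(31,30),(31,-14),(25,-26)])"
```

```text
time: 14.0
ee_pos: [0.4152, 0.3219, 0.1468]
tool_rot: [-0.389, -3.116, 0.001]
force: [0.9, 0.7, -0.6]
opening: 0.004
gripper_force: 0.0
[33.1 73.8  1.2] [ 2.46095816e-01  9.69245174e-01 -8.00819666e-04]
31 30 [ 0.0023  0.0007 -0.0438]
31 -14 [ 0.0023  0.0007 -0.0878]
25 -26 [ 0.0081 -0.0008 -0.0998]
```

```bash
python3 -m crank '0.002 0 -0.02 0 0 0 0;0.002 0 -0.04 0 0 0 0;0.002 0 -0.054 0 0 0 0;0.002 0 -0.063 0 0 0 0;0.002 0 -0.072 0 0 0 0;0.002 0 -0.08 0 0 0 0;0.002 0 -0.088 0 0 0 0;0.005 0 -0.094 0 0 0 0;0.008 -0.0008 -0.1 0 0 0 0;0.008 -0.0008 -0.1 0 0 0 0' | grep -E "ee|^force"
python3 -c "
from h import *; from workcell import *
s=sense();print(s['force'],oh('nr',s['ee_pos']))"; python3 -m crank '0.001 0 -0.001 0 0 0 0;0.002 -0.0005 -0.002 0 0 0 0;0.003 -0.0007 -0.003 0 0 0 0' | grep -E "ee|^force"; python3 -m crank '0.001 0 -0.001 0 0 0 0;0.002 -0.0005 -0.002 0 0 0 0' | grep -E "ee|^force"; python3 -m crank '0.001 0 -0.001 0 0 0 0;0.002 -0.0005 -0.002 0 0 0 0' | grep -E "ee|^force"
python3 -c "
from h import *; from workcell import *
s=sense();print(s['force'],oh('nr',s['ee_pos']))"
```

```text
ee_pos: [0.4235, 0.3211, 0.047]
force: [-0.3, -0.6, 0.5]
[-0.25304228 -0.5854347   0.54095437] [ 24.8 -26.   -0. ]
ee_pos: [0.4257, 0.3205, 0.0447]
force: [-1.7, 0.4, 2.5]
ee_pos: [0.428, 0.32, 0.0427]
force: [-2.3, -0.2, 2.8]
ee_pos: [0.4306, 0.3195, 0.0405]
force: [-1.1, 1.3, 0.5]
[-1.08001442  1.30903971  0.46521335] [ 17.6 -32.5  -0.2]
```

```bash
python3 -m crank '0.001 0 -0.001 0 0 0 0;0.002 -0.0005 -0.002 0 0 0 0' | grep -E "ee|^force"; python3 -m crank '0.001 0 -0.001 0 0 0 0;0.002 -0.0005 -0.002 0 0 0 0' | grep -E "ee|^force"; python3 -m crank '0.001 0 0 0 0 0 0;0.002 -0.0005 0 0 0 0 0' | grep -E "ee|^force"
python3 -c "
from h import *; from workcell import *
s=sense();print(s['force'],oh('nr',s['ee_pos']))"
```

```text
ee_pos: [0.4329, 0.3191, 0.0384]
force: [-0.3, -0.3, 1.0]
ee_pos: [0.4347, 0.3186, 0.0364]
force: [-0.4, 0.7, -0.1]
ee_pos: [0.4352, 0.3182, 0.0362]
force: [-4.2, 4.2, -1.1]
[-4.22836991  4.17946605 -1.06722173] [ 12.8 -36.8  -0. ]
```

It meets the same stop as near left did when shut. I'll retreat and clear the view for a final check.

```bash
python3 -m crank '-0.01 0.0025 0 0 0 0 0;-0.025 0.006 0 0 0 0 0;-0.035 0.009 0 0 0 0 0;-0.035 0.009 0.04 0 0 0 0;-0.035 0.009 0.08 0 0 0 0;-0.035 0.009 0.12 0 0 0 0;-0.06 0.05 0.14 0 0 0 0;-0.09 0.09 0.16 0 0 0 0;-0.12 0.13 0.16 0 0 0 0;-0.15 0.17 0.16 0 0 0 0;-0.18 0.21 0.16 0 0 0 0;-0.2 0.24 0.16 0 0 0 0'|head -2
python3 - <<'E'
from h import *; from workcell import *
c=capture("top"); cv2.imwrite("pics/g.png",cv2.resize(c["pixels"][100:310,120:400,::-1],None,fx=2.8,fy=2.8,interpolation=cv2.INTER_CUBIC))
face(c,"nr"); face(c,"nl"); s=capture("side"); face(s,"fr"); face(s,"fl")
X=cloud(s);px=s["pixels"].astype(int)
m=(s["depth"]>0)&(X[...,2]>.072)&(X[...,2]<.09)&(np.hypot(X[...,0]-C[0],X[...,1]-C[1])<.12)&(px.sum(-1)>230)
m=cv2.morphologyEx(m.astype(np.uint8),cv2.MORPH_OPEN,np.ones((5,5)));print(cv2.minAreaRect(X[m>0][:,:2].astype(np.float32)),sense()["time"],sense()["force"])
E
```

```text
time: 17.5
ee_pos: [0.233, 0.5594, 0.1966]
nr 24 [10.7 11.2 11.3] 7
nr 29 [10.8 10.9 11. ] 4
nr 44 [ 9.7 10.3 10.6] 3
nr 49 [ 8.1  9.  10.2] 17
nr 54 [7.3 8.1 8.9] 16
nr 59 [6.6 6.6 6.7] 3
nr 69 [-6.   3.9  5.5] 24
nr 74 [-5.8 -2.1  2.2] 85
nr 79 [-3.9 -0.8  1. ] 22
nl 24 [10.1 10.4 10.6] 7
nl 44 [9.7 9.9 9.9] 4
nl 49 [7.  7.6 8.8] 16
nl 54 [6.2 8.1 8.6] 16
nl 59 [3.8 5.9 7.7] 3
nl 69 [-2.6  3.6  4.7] 19
nl 74 [-6.3 -3.1  1.3] 80
nl 79 [-2.5 -0.8  1.2] 24
fr 24 [ 9.6 10.6 10.8] 14
fr 29 [ 9.5 10.1 10.9] 24
fr 34 [ 9.4 10.4 10.8] 24
fr 39 [ 9.5 10.2 10.6] 24
fr 44 [ 9.8 10.1 10.8] 23
fr 49 [ 7.3  9.3 10.3] 34
fr 54 [6.2 6.8 9.1] 40
fr 59 [6.  6.3 6.7] 22
fr 64 [5.8 6.2 6.5] 24
fr 69 [5.3 5.9 6.5] 38
fr 74 [-6.7  0.5  3.3] 97
fr 79 [-1.4  0.2  1.5] 22
fl 24 [10.2 11.2 11.8] 14
fl 29 [10.2 10.8 11.3] 32
fl 34 [10.2 10.4 11. ] 26
fl 39 [10.5 10.8 11.2] 27
fl 44 [10.2 10.6 11.2] 28
fl 49 [ 8.7  9.8 11. ] 41
fl 54 [6.5 7.2 8.4] 43
fl 59 [6.4 6.8 7.4] 27
fl 64 [6.3 6.7 7.3] 27
fl 69 [5.  6.2 6.8] 40
fl 74 [-6.3  0.6  4.1] 113
fl 79 [-0.7  0.7  1.5] 23
((0.5299638509750366, 0.3444061875343323), (0.16986890137195587, 0.11775341629981995), 74.30363464355469) 17.6 [ 0.32209535 -0.3529917  -0.66314941]
```

View pics/g.png

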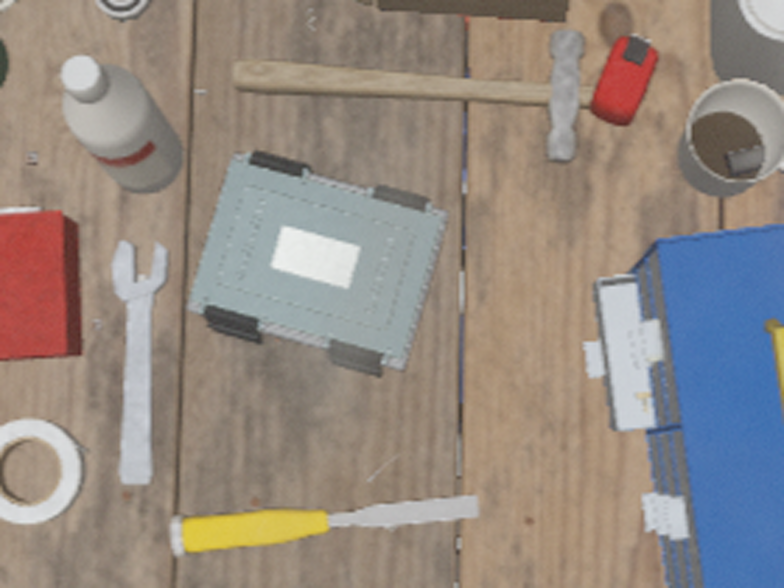

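All four clips are shut, at (280,162), (400,195), (232,322) and (355,358). The case has not moved and nothing else on the bench was disturbed.

```bash
python3 -c "
from workcell import *; print(sign_off())"
```

```text
the job is handed in; nothing more can be done
None
```

All four clips are snapped home, closed in the order near left, far right, far left, near right; the case and the other things on the bench stayed put, and the job was handed in at about 17.6 s.

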